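Set out the test chambers on the rail by size

ROBOT

A 7-joint arm with a two-finger parallel gripper is mounted at the origin on the work surface. World frame = base frame: x ahead of the robot, y to its left, z up, the work surface at z = 0. Lengths are in m, angles in rad, forces in N, time in s.
With the tool pointing down it reaches from about 0.4 to 0.875 m from the base axis. Payload 19.3 kg.
Tool frame: the origin (TCP) lies midway between the tips of the shut fingers; the grasp point (between the pads) lies 19 mm behind it; z points along the fingers, y is the line along which they close (so a half turn about z gives the same grasp; the last joint's range is limited). The gripper opens to 85 mm and grips with 20 to 120 N. Pads are 22 mm wide; open, the fingers measure 114 mm over their backs; the gripper's body (76 mm by 85 mm) begins 54 mm behind the grasp point. The pads swing forward as they close: fully open they stand 13 mm farther back than shut.
Start: joints at [1.129, 0.521, -0.036, 1.599, 0.021, 1.021, -0.113], TCP at [0.227, -0.582, 0.231] pointing down, gripper open.
Joint ranges: [-2.91, 2.91], [-0.3, 2.13], [-1.5, 1.42], [0.17, 2.43], [-1.26, 4.41], [0.16, 1.93], [-2.52, 2.52]. Speed limits (rad/s): [1.89, 1.89, 2.39, 2.39, 3.01, 3.01, 3.01].

INTERFACE

Orientations are given as [roll, pitch, yaw] about the fixed x, y, z axes, in that order (R = Rz(yaw) Ry(pitch) Rx(roll)).
In Python, from workcell import * gives the robot as it stands. The module is installed in compiled form; this text tells all that it offers.
- The arm moves only by the tool play_rows, never from a script. Its argument "deltas" is a list of rows, each a list of 7 numbers: the shift along the tool's x, y, z in units of 500 mm (1.0 is 500 mm), then the turn, a rotation vector about the tool's x, y, z in units of 120 degrees (1.0 is 120 degrees), then the closure, from 0 (fully open) to 1 (shut). A call has 1 to 10 rows; each row is the pose to reach, as a shift and turn from the pose commanded when the call began, along the tool's axes at that moment; what a row does not reach only later rows make up. A row lasts 1/10 s, in which the tool goes at most 50 mm and 8.59 degrees, less where a joint would pass 70% of its speed; a pose out of reach is approached as far as the arm can. A call with a number of a shift or a turn outside -1 to 1 is refused whole. A call with a gripper value outside its range is refused whole. The fingers move at their own pace and stop on an object; "newtons" is the grip in N (left out, the last holds). Time passes only in rows, so rows that repeat a pose let the fingers close. It gives the time, the measured TCP pose, the force, the opening and the grip force at its end, in the units of the state.
- observe(): the state, without advancing time (a new reading comes with each control period).
- grab_frame(name): name is "scene" or "top" or "wrist"; returns the picture (420x560x3 uint8, red, green, blue); there is no depth.
- get_calibration(name): a dict with "fovy" (degrees; the focal length in pixels is half the picture's height over the tangent of half this angle, whatever the lens; pixels are square), "cx", "cy" (the principal point, pixels), "xyz" and "rotation" of the camera in the world. Camera axes: x right, y down, z forward; pixel columns grow to the right and rows downward; lengths in m; the calibration is good to about 2 mm. A picture is of the moment at which its call begins: read the wrist's pose just before it. get_calibration takes no time and is no camera call; for the wrist camera it gives the pose at the moment of the call.
- job_done(): hands the job in; it is judged then, once.
The state is a dict: "clock": time; "qpos": joint angles; "qd": joint speeds; "joint_efforts": joint torques, N m; "position": TCP position; "tool_rot": TCP orientation; "force": force on the tool from outside, world axes, zero at the start; "moment": the same for the moment, N m; "grip_width": finger opening in m; "finger_force": force on a finger pad.
Only numpy, scipy, OpenCV 4.12 (cv2) and the standard library are available. Lean on these libraries where they do the work, as an engineer would, in place of code of your own. Each camera call takes 0.05 s, during which the arm holds its last target. There are 200 camera calls.

TASK

Get the leak test ready: stand the four loose dark steel test chambers upright on the rail, one centred on each ring mark, in order of size, with the smallest on the ring next to the brass-nippled air inlet and the largest at the far end of the row. Leave the tea glass standing where it is.

Things in the scene. Friction and masses are not known exactly. Their poses are not given: they have to be found in the camera images.
- chamber_28: The smallest of four loose upright dark steel cylinders (test chambers): plain body 28 mm in diameter and 40 mm tall, with a brass barbed nipple, 14 mm across, rising a further 17 mm from the centre of the top. Origin: centre of the underside; z up along the cylinder. Starts standing on the counter (z = 0); about 70 g, up to 40 % more or 30 % less.
- chamber_38: The second smallest of four loose upright dark steel cylinders (test chambers): plain body 38 mm in diameter and 55 mm tall, with a brass barbed nipple, 14 mm across, rising a further 17 mm from the centre of the top. Origin: centre of the underside; z up along the cylinder. Starts standing on the counter (z = 0); about 120 g, up to 40 % more or 30 % less.
- chamber_48: The second largest of four loose upright dark steel cylinders (test chambers): plain body 48 mm in diameter and 70 mm tall, with a brass barbed nipple, 14 mm across, rising a further 17 mm from the centre of the top. Origin: centre of the underside; z up along the cylinder. Starts standing on the counter (z = 0); about 190 g, up to 40 % more or 30 % less.
- chamber_58: The largest of four loose upright dark steel cylinders (test chambers): plain body 58 mm in diameter and 85 mm tall, with a brass barbed nipple, 14 mm across, rising a further 17 mm from the centre of the top. Origin: centre of the underside; z up along the cylinder. Starts standing on the counter (z = 0); about 280 g, up to 40 % more or 30 % less.
- mark_a: Ring 1 of four identical flat dark rings (66 mm outside, 60 mm inside diameter, centre dot) in a row a, b, c, d at 80 mm spacing along a fixed aluminium rail, 410 x 72 mm, 10 mm high, lying across the counter; its place and heading vary. Origin: ring centre on the rail's flat top (z = 10 mm); y along the rail from mark_a to mark_d, x across it, z up.
- mark_b: Ring 2 of four identical flat dark rings (66 mm outside, 60 mm inside diameter, centre dot) in a row a, b, c, d at 80 mm spacing along a fixed aluminium rail, 410 x 72 mm, 10 mm high, lying across the counter; its place and heading vary. Origin: ring centre on the rail's flat top (z = 10 mm); y along the rail from mark_a to mark_d, x across it, z up.
- mark_c: Ring 3 of four identical flat dark rings (66 mm outside, 60 mm inside diameter, centre dot) in a row a, b, c, d at 80 mm spacing along a fixed aluminium rail, 410 x 72 mm, 10 mm high, lying across the counter; its place and heading vary. Origin: ring centre on the rail's flat top (z = 10 mm); y along the rail from mark_a to mark_d, x across it, z up.
- mark_d: Ring 4 of four identical flat dark rings (66 mm outside, 60 mm inside diameter, centre dot) in a row a, b, c, d at 80 mm spacing along a fixed aluminium rail, 410 x 72 mm, 10 mm high, lying across the counter; its place and heading vary. Origin: ring centre on the rail's flat top (z = 10 mm); y along the rail from mark_a to mark_d, x across it, z up.
- inlet: Air inlet: fixed dark steel block, 56 mm across the rail, 24 mm along it, 22 mm high, with a brass barbed nipple on top (45 mm in all). Stands on one end of the rail, 66 mm beyond the outermost ring, at the mark_a or the mark_d end (varies); a plain grey block of the same size without nipple is on the other end. Origin: centre of its underside, on the rail's top.
- tea_glass: Empty tulip-shaped tea glass, loose, standing upright on the counter to the right (-y) of the rail, 54 mm across the rim and 88 mm tall, 120 g. To be left alone. Origin: centre of its underside; z up.
Things that resemble listed ones, but are neither listed nor needed, are in the scene too. Leave any orange look-alike of the chamber_38 alone.

How it is judged:
At the end, for the whole second after the job is handed in: From the inlet end, the 28, 38, 48, 58 mm chambers stand on rings one to four: centres within 12 mm of the ring centres, undersides on the rail within 4 mm, upright within 0.06 rad, released, at rest. Tea glass upright within 0.1 rad, within 20 mm of its start (((y of inlet in the frame of mark_b below 0 m and horizontal distance between chamber_28 and mark_a below 0.012 m and z of chamber_28 in the frame of mark_a between -0.004 and 0.004 m and horizontal distance between chamber_38 and mark_b below 0.012 m and z of chamber_38 in the frame of mark_b between -0.004 and 0.004 m and horizontal distance between chamber_48 and mark_c below 0.012 m and z of chamber_48 in the frame of mark_c between -0.004 and 0.004 m and horizontal distance between chamber_58 and mark_d below 0.012 m and z of chamber_58 in the frame of mark_d between -0.004 and 0.004 m) or (not (y of inlet in the frame of mark_b below 0 m) and horizontal distance between chamber_28 and mark_d below 0.012 m and z of chamber_28 in the frame of mark_d between -0.004 and 0.004 m and horizontal distance between chamber_38 and mark_c below 0.012 m and z of chamber_38 in the frame of mark_c between -0.004 and 0.004 m and horizontal distance between chamber_48 and mark_b below 0.012 m and z of chamber_48 in the frame of mark_b between -0.004 and 0.004 m and horizontal distance between chamber_58 and mark_a below 0.012 m and z of chamber_58 in the frame of mark_a between -0.004 and 0.004 m)) and angle between each of chamber_28, chamber_38, chamber_48, chamber_58's own z axis and vertical below 0.06 rad and linear speed of each of chamber_28, chamber_38, chamber_48, chamber_58 below 0.01 m/s and distance of tea_glass from where it was at the start of the episode below 0.02 m and angle between tea_glass's own z axis and vertical below 0.1 rad); the robot touches nothing.
It fails at once if the tea glass is knocked over (angle between tea_glass's own z axis and vertical above 0.5 rad).
It also fails if it takes over 101 s, if anything falls off the work surface, if the arm or the gripper's body presses on something with over 40 N, if the wrist force passes 120 N, or if a joint passes its speed limit or range.

## Working session

There is one attempt and no reset: what is moved stays moved. The work goes in short steps, Python scripts to look and compute and a tool call to move; the robot and the scene stay as the last step left them, time stands still between calls to the robot, and variables do not carry over. Pictures are saved under pics/ and viewed, at most 14 in all, crops included, and the job is handed in when it is done.

Besides the shell and the picture viewer there is one more tool, called after "Request:" as name(argument=value, ...) on one line, values as JSON. play_rows: Moves the arm, as the interface text tells. Its arguments: {"type":"object","properties":{"deltas":{"type":"array"},"newtons":{"type":"number"}},"required":["deltas"]}

```bash
mkdir -p pics; python3 - <<'E'
from workcell import *
import cv2
s=observe(); print(s)
for n in ("top","scene"):
    print(n,get_calibration(n))
    cv2.imwrite(f"pics/{n}0.png",grab_frame(n)[:,:,::-1])
E
```

```text
{'clock': 0.0, 'qpos': array([ 1.12880085,  0.52201967, -0.03630449,  1.59997092,  0.02121399,
        1.02108702, -0.11276667]), 'qd': array([-0.00189909, -0.00048346,  0.0011167 , -0.00128353,  0.0002165 ,
        0.00024446, -0.00031558]), 'joint_efforts': array([ 1.27538580e-03, -9.27122927e+01,  1.98049307e+00, -3.69928086e+01,
        1.80504424e-02,  8.26178351e-03,  8.40428152e-05]), 'position': array([ 0.22689195, -0.58202259,  0.23073574]), 'tool_rot': array([-3.14049751e+00,  1.00388158e-04,  3.71805667e-01]), 'force': array([-0.5980546 ,  0.47631205, -0.52347429]), 'moment': array([ 0.0542045 ,  0.03501287, -0.0490609 ]), 'finger_force': 0.0, 'grip_width': 0.08593964784028794}
top {'fovy': 49.3449090955791, 'cx': 279.46246199057583, 'cy': 213.68623071451685, 'xyz': array([ 0.43989031, -0.04219816,  1.26295919]), 'rotation': array([-3.0392387 , -0.01044057, -1.57116728])}
scene {'fovy': 56.672606056210356, 'cx': 280.0656203314728, 'cy': 206.26215101387137, 'xyz': array([0.98121958, 0.46912448, 0.6000918 ]), 'rotation': array([-2.27131353,  0.01733561,  2.455407  ])}
```

View pics/top0.png

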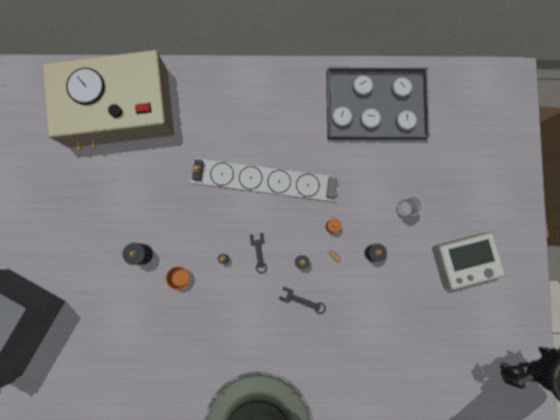

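View pics/scene0.png

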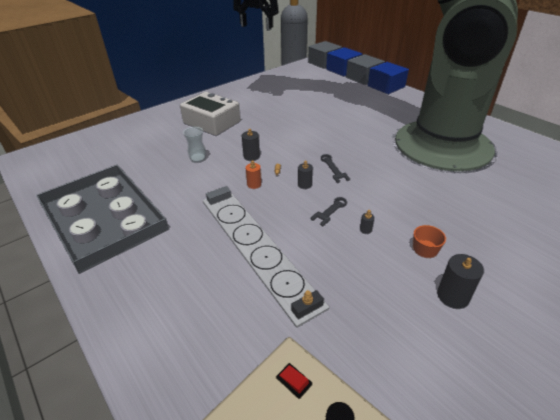

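The top view shows the inlet with its brass nipple at (198,170) and rings at (222,174), (251,178), (279,182) and (307,185). The chambers are 58 at (137,253), 28 at (223,259), 38 at (302,262) and 48 at (376,254). The glass is at (408,208) and the orange look-alike at (334,226). The scene view agrees: the inlet is at the +y end.

```bash
cat > h.py <<'E'
import numpy as np, cv2
from scipy.spatial.transform import Rotation as Ro
from workcell import *
def ray(c,u,v):
    f=210/np.tan(np.radians(c["fovy"])/2)
    d=Ro.from_euler("xyz",c["rotation"]).apply([(u-c["cx"])/f,(v-c["cy"])/f,1.])
    return np.array(c["xyz"]),d
def plane(c,u,v,z):
    o,d=ray(c,u,v); return o+d*(z-o[2])/d[2]
def pix(c,p):
    f=210/np.tan(np.radians(c["fovy"])/2)
    q=Ro.from_euler("xyz",c["rotation"]).inv().apply(np.array(p)-c["xyz"])
    return q[:2]/q[2]*f+[c["cx"],c["cy"]]
def tri(c1,p1,c2,p2):
    (a,d),(b,e)=ray(c1,*p1),ray(c2,*p2)
    t=np.linalg.lstsq(np.c_[d,-e],b-a,rcond=None)[0]
    return (a+d*t[0]+b+e*t[1])/2, np.linalg.norm(a+d*t[0]-b-e*t[1])
def brass(im):
    h=cv2.cvtColor(im,cv2.COLOR_RGB2HSV)
    return cv2.inRange(h,(8,90,60),(28,255,255))
def blob(m,u,v,r):
    w=np.zeros_like(m); cv2.circle(w,(int(u),int(v)),r,255,-1)
    y,x=np.nonzero(m&w); return (x.mean(),y.mean(),len(x)) if len(x) else None
E
python3 - <<'E'
from h import *
T=cv2.imread("pics/top0.png")[:,:,::-1].copy();S=cv2.imread("pics/scene0.png")[:,:,::-1].copy()
ct,cs=get_calibration("top"),get_calibration("scene")
bt,bs=brass(T),brass(S)
H={"28":(.04,(223,259),(368,214)),"38":(.055,(302,262),(305,166)),"48":(.07,(376,254),(250,132)),"58":(.085,(137,253),(467,263)),"inl":(.038,(198,170),(308,298))}
for k,(h,p,q) in H.items():
    a,b=blob(bt,*p,10),blob(bs,*q,12)
    print(k,a,b)
    if a: print("  top@h",plane(ct,*a[:2],h+.010).round(4))
    if b: print("  scn@h",plane(cs,*b[:2],h+.0085).round(4))
    if a and b: X,e=tri(ct,a[:2],cs,b[:2]); print("  tri",X.round(4),e.round(4))
# rings: dot + ring mask
g=cv2.cvtColor(T,cv2.COLOR_RGB2GRAY)
for u,v in [(222,174),(251,178),(279,182),(307,185)]:
    w=np.zeros_like(g); cv2.circle(w,(u,v),14,255,-1)
    y,x=np.nonzero((g<110)&(w>0))
    if len(x)>5:
        (cx,cy),(A,B),_=cv2.fitEllipse(np.c_[x,y].astype(np.float32))
        print("ring",cx,cy,A,B,x.mean(),y.mean(),len(x),plane(ct,cx,cy,.01).round(4),g[v,u])
big=cv2.resize(T[140:290,110:430],None,fx=2.5,fy=2.5,interpolation=cv2.INTER_CUBIC)
cv2.imwrite("pics/crop1.png",big[:,:,::-1])
for n,p in (("glass",(403,216)),("orange",(334,228)),("bowl",(178,278))): print(n,plane(ct,*p,0).round(3))
E
```

```text
28 (np.float64(222.0), np.float64(258.2916666666667), 24) (np.float64(368.0243902439024), np.float64(214.4878048780488), 41)
  top@h [0.4461 0.0967 0.05  ]
  scn@h [0.4487 0.0997 0.0485]
  tri [0.446  0.0974 0.0455] 0.0006
38 (np.float64(302.38461538461536), np.float64(261.84615384615387), 26) (np.float64(305.0), np.float64(164.82142857142858), 28)
  top@h [ 0.4367 -0.1145  0.065 ]
  scn@h [ 0.4394 -0.1111  0.0635]
  tri [ 0.4365 -0.1146  0.0605] 0.0006
48 (np.float64(378.2), np.float64(251.92), 25) (np.float64(249.6), np.float64(132.48), 25)
  top@h [ 0.4622 -0.3098  0.08  ]
  scn@h [ 0.4636 -0.3065  0.0785]
  tri [ 0.4618 -0.3102  0.0763] 0.0012
58 (np.float64(132.56), np.float64(253.08), 25) (np.float64(467.02564102564105), np.float64(263.2307692307692), 78)
  top@h [0.4591 0.3184 0.095 ]
  scn@h [0.4606 0.3216 0.0935]
  tri [0.4588 0.3203 0.0912] 0.0016
inl (np.float64(196.41176470588235), np.float64(168.3235294117647), 34) (np.float64(307.4954954954955), np.float64(297.84684684684686), 111)
  top@h [0.6874 0.1688 0.048 ]
  scn@h [0.6917 0.175  0.0465]
  tri [0.6886 0.1708 0.0396] 0.0015
ring 219.6291046142578 185.92184448242188 2.1325178146362305 3.1771626472473145 219.66666666666666 185.88888888888889 9 [0.6458 0.1103 0.01  ] 136
glass [ 0.563 -0.399  0.   ]
orange [ 0.53  -0.207  0.   ]
bowl [0.393 0.222 0.   ]
```

View pics/crop1.png

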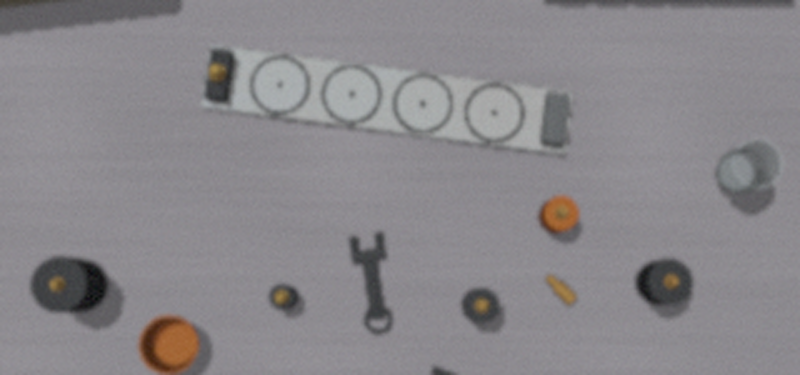

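The crop shows ring dots at crop pixels (280,85), (352,94), (423,104) and (494,113). All four chambers' nipples are clear. I'll get the dots to sub-pixel accuracy in both views.

```bash
python3 - <<'E'
from h import *
ct,cs=get_calibration("top"),get_calibration("scene")
fr=[cv2.cvtColor(cv2.imread(f"pics/{n}0.png"),cv2.COLOR_BGR2GRAY).astype(float) for n in("top","scene")]
def dot(g,u,v):
    y,x=np.mgrid[v-4:v+5,u-4:u+5]; p=g[v-4:v+5,u-4:u+5]
    w=np.clip(np.median(p)-p-8,0,None); return (w*x).sum()/w.sum(),(w*y).sum()/w.sum()
R=[]
for p,q in zip([(222,174),(251,178),(279,182),(307,185)],[(288,283),(266,257),(248,234),(231,214)]):
    a=dot(fr[0],*p); b=dot(fr[1],*q)
    A=plane(ct,*a,.01);B=plane(cs,*b,.01); X,e=tri(ct,a,cs,b)
    print(np.round(a,1),np.round(b,1),A.round(4),B.round(4),X.round(4)); R.append([A,B])
R=np.array(R); print(np.linalg.norm(np.diff(R,axis=0),axis=2))
m=R.mean(1); print(m); d=m[3]-m[0]; print(np.degrees(np.arctan2(d[1],d[0])))
E
```

```text
[221.6 173.4] [286.9 282.8] [0.6809 0.1054 0.01  ] [0.6791 0.1046 0.01  ] [0.6803 0.1055 0.0119]
[250.3 177.2] [265.8 256.4] [0.6703 0.0255 0.01  ] [0.6685 0.025  0.01  ] [0.6696 0.0258 0.0115]
[278.6 181.1] [247.3 233.6] [ 0.6595 -0.0531  0.01  ] [ 0.6582 -0.0539  0.01  ] [ 0.6591 -0.0529  0.0113]
[307.2 184.7] [230.8 213.3] [ 0.6496 -0.1324  0.01  ] [ 0.6481 -0.1334  0.01  ] [ 0.6491 -0.1321  0.0114]
[[0.08060174 0.08026455]
 [0.07935183 0.07961134]
 [0.07998359 0.08008559]]
[[ 0.67997873  0.10501728  0.01      ]
 [ 0.66939244  0.02528384  0.01      ]
 [ 0.65885261 -0.05349524  0.01      ]
 [ 0.64884915 -0.13290209  0.01      ]]
-97.45428519513005
```

```bash
cat >> h.py <<'E'
YAW=np.radians(82.55)
C={"28":(.4460,.0974),"38":(.4365,-.1146),"48":(.4618,-.3102),"58":(.4588,.3203)}
G={"28":(.6803,.1055),"38":(.6696,.0258),"48":(.6591,-.0529),"58":(.6491,-.1321)}
def go(x,y,z,s=None,yaw=YAW):
    "shift and turn in units of play_rows from the measured pose"
    s=s or observe(); R=Ro.from_euler("xyz",s["tool_rot"])
    d=R.inv().apply(np.array([x,y,z])-s["position"])/.5
    t=(R.inv()*Ro.from_euler("xyz",[np.pi,0,yaw])).as_rotvec()/np.radians(120)
    return np.r_[d,t].round(4)
E
python3 -c "
from h import *
print(go(*C['48'],.2))"
```

```text
[ 6.352e-01 -3.358e-01  6.190e-02 -4.000e-04 -2.000e-04 -5.104e-01]
```

Request:
play_rows(deltas=[[0.06, -0.03, 0.006, 0, 0, -0.05, 0], [0.13, -0.07, 0.012, 0, 0, -0.1, 0], [0.19, -0.1, 0.018, 0, 0, -0.155, 0], [0.26, -0.14, 0.025, 0, 0, -0.21, 0], [0.33, -0.175, 0.03, 0, 0, -0.265, 0], [0.4, -0.21, 0.037, 0, 0, -0.32, 0], [0.47, -0.245, 0.045, 0, 0, -0.375, 0], [0.54, -0.285, 0.05, 0, 0, -0.43, 0], [0.6, -0.32, 0.06, 0, 0, -0.48, 0], [0.635, -0.336, 0.062, 0, 0, -0.51, 0]], newtons=40)

```text
clock: 1.1
position: [0.4632, -0.3077, 0.1998]
tool_rot: [-3.141, -0.001, 1.447]
force: [-0.2, -0.5, -0.5]
grip_width: 0.0852
finger_force: 0.0
```

```bash
python3 - <<'E'
from h import *
s=observe(); c=get_calibration("wrist"); im=grab_frame("wrist"); cv2.imwrite("pics/w1.png",im[:,:,::-1])
print(s["clock"],s["position"],s["tool_rot"],s["qpos"]); print(c)
print(pix(c,[*C["48"],.082]), go(*C["48"],.025))
E
```

```text
1.1 [ 0.46318639 -0.30769438  0.19979605] [-3.14118643e+00 -1.18689683e-03  1.44676256e+00] [ 0.7478483   0.46905027 -0.3641277   1.80242884  0.20439326  0.90787677
  0.16910808]
{'fovy': 63.83090556896183, 'cx': 276.03706782984557, 'cy': 213.46828858902066, 'xyz': array([ 0.47174495, -0.23667242,  0.34376124]), 'rotation': array([ 2.85370276e+00, -1.56249934e-04, -1.24897805e-01])}
[275.1090165  209.52527906] [-9.000e-03 -5.200e-03  3.498e-01  2.000e-04 -9.000e-04  5.100e-03]
```

View pics/w1.png

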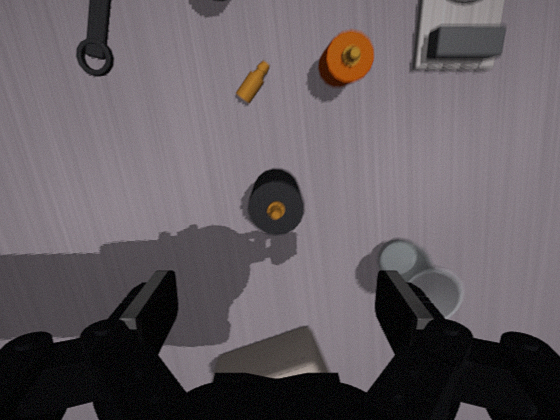

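The wrist view shows the 48 nipple at (276,210), against a prediction of (275,209.5), so the measurement holds. The glass is clear of the descent.

Request:
play_rows(deltas=[[-0.004, -0.003, 0.07, 0, 0, 0.003, 0], [-0.009, -0.005, 0.15, 0, 0, 0.005, 0], [-0.009, -0.005, 0.23, 0, 0, 0.005, 0], [-0.009, -0.005, 0.3, 0, 0, 0.005, 0], [-0.009, -0.005, 0.34, 0, 0, 0.005, 0], [-0.009, -0.005, 0.35, 0, 0, 0.005, 0], [-0.009, -0.005, 0.35, 0, 0, 0.005, 0.3], [-0.009, -0.005, 0.35, 0, 0, 0.005, 0.5], [-0.009, -0.005, 0.35, 0, 0, 0.005, 0.8], [-0.009, -0.005, 0.35, 0, 0, 0.005, 1]], newtons=40)

```text
clock: 2.15
position: [0.4593, -0.3152, 0.0268]
tool_rot: [3.14, 0.001, 1.429]
force: [-0.8, 0.1, 7.1]
grip_width: 0.0473
finger_force: 40.1
```

Request:
play_rows(deltas=[[0, 0, 0, 0, 0, 0, 1], [0, 0, 0, 0, 0, 0, 1], [0, 0, -0.02, 0, 0, 0, 1], [0, 0, -0.06, 0, 0, 0, 1], [0, 0, -0.12, 0, 0, 0, 1], [0, 0, -0.18, 0, 0, 0, 1], [0, 0, -0.23, 0, 0, 0, 1], [0, 0, -0.26, 0, 0, 0, 1], [0, 0, -0.28, 0, 0, 0, 1], [0, 0, -0.28, 0, 0, 0, 1]], newtons=40)

```text
clock: 3.15
position: [0.4592, -0.315, 0.167]
tool_rot: [3.139, 0.001, 1.429]
force: [1.3, -0.1, -1.2]
grip_width: 0.0473
finger_force: 41.5
```

```bash
python3 -c "
from h import *
print(observe()['position'],go(*G['48'],.165))"
```

```text
[ 0.45916804 -0.31496051  0.16697652] [ 5.753e-01  3.219e-01  4.000e-03  1.000e-03  5.000e-04 -5.500e-03]
```

Request:
play_rows(deltas=[[0.03, 0.017, 0, 0, 0, 0, 1], [0.08, 0.045, 0, 0, 0, 0, 1], [0.15, 0.085, 0, 0, 0, 0, 1], [0.22, 0.125, 0, 0, 0, 0, 1], [0.29, 0.165, 0, 0, 0, 0, 1], [0.36, 0.205, 0, 0, 0, 0, 1], [0.43, 0.245, 0, 0, 0, 0, 1], [0.5, 0.285, 0, 0, 0, 0, 1], [0.545, 0.31, 0, 0, 0, 0, 1], [0.565, 0.322, 0, 0, 0, 0, 1]])

```text
clock: 4.15
position: [0.6585, -0.0545, 0.1641]
tool_rot: [-3.14, -0.001, 1.432]
force: [-0.1, -0.6, -1.4]
grip_width: 0.0473
finger_force: 41.5
```

Request:
play_rows(deltas=[[0, 0, 0, 0, 0, 0, 1], [0, 0, 0, 0, 0, 0, 1]])

```text
clock: 4.35
position: [0.6572, -0.0588, 0.1647]
tool_rot: [-3.14, 0.001, 1.429]
force: [-0.3, -0.6, -1.5]
grip_width: 0.0472
finger_force: 41.5
```

```bash
python3 - <<'E'
from h import *
s=observe(); c=get_calibration("wrist"); im=grab_frame("wrist"); cv2.imwrite("pics/w2.png",im[:,:,::-1])
print(s["clock"],s["position"],s["tool_rot"])
zt=s["position"][2]-.0268+.082
print("nipple expected (5 mm ahead)",pix(c,[s["position"][0]+.0007,s["position"][1]+.005,zt]),"ring",pix(c,[*G["48"],.01]))
b=brass(im); n,l,st,ce=cv2.connectedComponentsWithStats(b)
for i in range(1,n):
    if st[i,4]>60: print(ce[i],st[i],plane(c,*ce[i],zt))
print(go(*G["48"],.04))
E
```

```text
4.35 [ 0.65717528 -0.05883419  0.16470918] [-3.14046561e+00  9.24224128e-04  1.42862879e+00]
nipple expected (5 mm ahead) [276.86845997 338.80895484] ring [277.64356126 188.67997406]
[ 24.30193906 313.2132964 ] [ 11 303  27  22 361] [ 0.58393164 -0.0340811   0.21990918]
[275.65423902 338.08580184] [ 255  309   43   63 1958] [ 0.65754198 -0.05352203  0.21990918]
[153.10752688 383.02150538] [147 378  11  16  93] [ 0.61596734 -0.06473313  0.21990918]
[ 0.0134  0.0022  0.2499 -0.0004  0.0005 -0.0061]
```

View pics/w2.png

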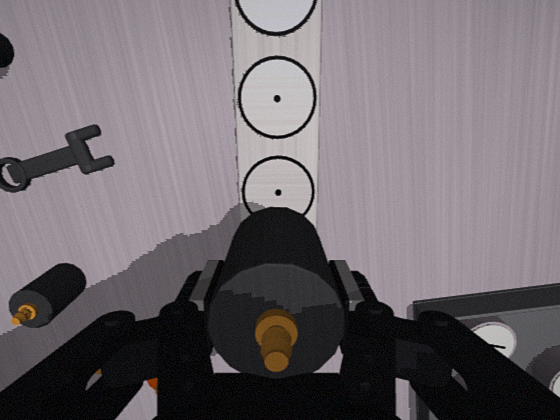

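The wrist view shows the held 48 upright, with its nipple at (276,338) as predicted. The ring dot is at (278,192), within 3 px of its predicted position, so I'll lower it.

Request:
play_rows(deltas=[[-0.002, 0.002, 0.04, 0, 0, -0.004, 1], [-0.002, 0.002, 0.1, 0, 0, -0.004, 1], [-0.002, 0.002, 0.16, 0, 0, -0.004, 1], [-0.002, 0.002, 0.21, 0, 0, -0.004, 1], [-0.002, 0.002, 0.235, 0, 0, -0.004, 1], [-0.002, 0.002, 0.248, 0, 0, -0.004, 1], [-0.002, 0.002, 0.254, 0, 0, -0.004, 1], [-0.002, 0.002, 0.254, 0, 0, -0.004, 1]])

```text
clock: 5.2
position: [0.6591, -0.059, 0.039]
tool_rot: [3.141, 0.0, 1.438]
force: [0.7, -0.1, -1.7]
grip_width: 0.047
finger_force: 41.5
```

Request:
play_rows(deltas=[[0, 0, 0, 0, 0, 0, 0.4], [0, 0, 0, 0, 0, 0, 0.2], [0, 0, 0, 0, 0, 0, 0], [0, 0, 0, 0, 0, 0, 0], [0, 0, -0.03, 0, 0, 0, 0], [0, 0, -0.1, 0, 0, 0, 0], [0, 0, -0.19, 0, 0, 0, 0], [0, 0, -0.28, 0, 0, 0, 0], [0, 0, -0.32, 0, 0, 0, 0], [0, 0, -0.32, 0, 0, 0, 0]])

```text
clock: 6.2
position: [0.6603, -0.0587, 0.2031]
tool_rot: [3.136, -0.0, 1.438]
force: [-0.4, -0.1, -0.4]
grip_width: 0.0854
finger_force: 0.0
```

```bash
python3 - <<'E'
from h import *
s=observe(); print(s["clock"],s["position"],s["tool_rot"])
print(go(*C["38"],.17))
E
```

```text
6.2 [ 0.66029021 -0.05867878  0.20313201] [ 3.13558524e+00 -4.87383351e-04  1.43767092e+00]
[-1.703e-01 -4.292e-01  6.360e-02  2.900e-03 -2.000e-04 -1.500e-03]
```

Request:
play_rows(deltas=[[-0.01, -0.03, 0, 0, 0, 0, 0], [-0.035, -0.09, 0.01, 0, 0, 0, 0], [-0.065, -0.165, 0.02, 0, 0, 0, 0], [-0.095, -0.24, 0.03, 0, 0, 0, 0], [-0.125, -0.315, 0.045, 0, 0, 0, 0], [-0.15, -0.38, 0.055, 0, 0, 0, 0], [-0.165, -0.415, 0.06, 0, 0, 0, 0], [-0.17, -0.43, 0.063, 0, 0, 0, 0], [-0.17, -0.43, 0.063, 0, 0, 0, 0], [-0.17, -0.43, 0.063, 0, 0, 0, 0]])

```text
clock: 7.2
position: [0.4355, -0.1141, 0.1671]
tool_rot: [3.141, -0.0, 1.438]
force: [0.4, 1.0, 0.2]
grip_width: 0.0853
finger_force: 0.0
```

```bash
python3 - <<'E'
from h import *
s=observe(); c=get_calibration("wrist"); im=grab_frame("wrist")
print(s["clock"],s["position"],s["tool_rot"])
p=pix(c,[*C["38"],.064]); b=blob(brass(im),*p,25); print(p,b,plane(c,*b[:2],.064))
print(go(*C["38"],.012))
E
```

```text
7.2 [ 0.43548995 -0.1141273   0.16707264] [ 3.14072771e+00 -2.87079705e-04  1.43822521e+00]
[277.66683274 211.72400177] (np.float64(277.5174825174825), np.float64(213.16433566433565), 286) [ 0.43623599 -0.11572085  0.064     ]
[-1.0e-03  1.8e-03  3.1e-01  4.0e-04 -2.0e-04 -1.1e-03]
```

Request:
play_rows(deltas=[[-0.002, 0.002, 0.06, 0, 0, 0, 0], [-0.002, 0.002, 0.13, 0, 0, 0, 0], [-0.002, 0.002, 0.21, 0, 0, 0, 0], [-0.002, 0.002, 0.27, 0, 0, 0, 0], [-0.002, 0.002, 0.3, 0, 0, 0, 0], [-0.002, 0.002, 0.31, 0, 0, 0, 0], [-0.002, 0.002, 0.31, 0, 0, 0, 0.4], [-0.002, 0.002, 0.31, 0, 0, 0, 0.6], [-0.002, 0.002, 0.31, 0, 0, 0, 0.8], [-0.002, 0.002, 0.31, 0, 0, 0, 1]])

```text
clock: 8.25
position: [0.4359, -0.1158, 0.0128]
tool_rot: [3.14, 0.0, 1.438]
force: [-1.4, 0.8, 10.3]
grip_width: 0.0373
finger_force: 38.8
```

Request:
play_rows(deltas=[[0, 0, 0, 0, 0, 0, 1], [0, 0, 0, 0, 0, 0, 1], [0, 0, 0, 0, 0, 0, 1]])

```text
clock: 8.55
position: [0.4359, -0.1158, 0.0128]
tool_rot: [3.14, 0.0, 1.438]
force: [-1.1, 1.5, 11.5]
grip_width: 0.037
finger_force: 38.8
```

Request:
play_rows(deltas=[[0, 0, -0.02, 0, 0, 0, 1], [0, 0, -0.06, 0, 0, 0, 1], [0, 0, -0.12, 0, 0, 0, 1], [0, 0, -0.18, 0, 0, 0, 1], [0, 0, -0.25, 0, 0, 0, 1], [0, 0, -0.3, 0, 0, 0, 1], [0, 0, -0.32, 0, 0, 0, 1], [0, 0, -0.32, 0, 0, 0, 1], [0, 0, -0.32, 0, 0, 0, 1]])

```text
clock: 9.45
position: [0.4348, -0.1156, 0.1713]
tool_rot: [-3.141, 0.0, 1.438]
force: [-0.4, -0.2, -2.4]
grip_width: 0.0372
finger_force: 40.3
```

```bash
python3 - <<'E'
from h import *
s=observe(); print(s["clock"],s["position"],s["tool_rot"],s["grip_width"])
print(go(*G["38"],.17))
E
```

```text
9.45 [ 0.43483715 -0.11564737  0.17126925] [-3.14097875e+00  8.87440993e-05  1.43762844e+00] 0.03721562633448356
[ 3.427e-01  4.278e-01  2.200e-03 -3.000e-04  0.000e+00 -1.500e-03]
```

Request:
play_rows(deltas=[[0.02, 0.025, 0, 0, 0, 0, 1], [0.055, 0.07, 0, 0, 0, 0, 1], [0.105, 0.13, 0, 0, 0, 0, 1], [0.155, 0.195, 0, 0, 0, 0, 1], [0.205, 0.255, 0, 0, 0, 0, 1], [0.255, 0.32, 0, 0, 0, 0, 1], [0.3, 0.375, 0, 0, 0, 0, 1], [0.33, 0.41, 0, 0, 0, 0, 1], [0.34, 0.427, 0, 0, 0, 0, 1], [0.34, 0.427, 0, 0, 0, 0, 1]])

```text
clock: 10.45
position: [0.6695, 0.0255, 0.1701]
tool_rot: [-3.14, 0.0, 1.439]
force: [-0.6, 0.0, -1.5]
grip_width: 0.0372
finger_force: 40.4
```

Request:
play_rows(deltas=[[0, 0, 0, 0, 0, 0, 1], [0, 0, 0, 0, 0, 0, 1]])

```text
clock: 10.65
position: [0.6687, 0.0236, 0.1717]
tool_rot: [-3.141, 0.001, 1.437]
force: [0.3, -0.1, -1.0]
grip_width: 0.0368
finger_force: 40.4
```

```bash
cat >> h.py <<'E'
def held(k,zg,H):
    "held chamber's nipple and its ring in the wrist view, shift needed to lower"
    s=observe(); c=get_calibration("wrist"); im=grab_frame("wrist"); P=s["position"]
    print(s["clock"],P,s["tool_rot"],s["grip_width"])
    zt=P[2]-zg+H+.012; b=blob(brass(im),*pix(c,[P[0],P[1],zt]),40); n=plane(c,*b[:2],zt)
    g=cv2.cvtColor(im,cv2.COLOR_RGB2GRAY).astype(float); u,v=pix(c,[*G[k],.01]).astype(int)
    p=g[v-9:v+10,u-9:u+10]; y,x=np.mgrid[v-9:v+10,u-9:u+10]; w=np.clip(np.median(p)-p-40,0,None)
    d=((w*x).sum()/w.sum(),(w*y).sum()/w.sum()); r=plane(c,*d,.01)
    print("nipple",n,b,"ring",r,(u,v),d)
    t=np.array(P)+(r-n); print("tcp target",t[:2],go(t[0],t[1],zg+.0105,s))
    return im
E
python3 -c "
from h import *
im=held('38',.0128,.055); cv2.imwrite('pics/w3.png',im[:,:,::-1])"
```

```text
10.65 [0.66873805 0.0236455  0.17165969] [-3.14107990e+00  6.36501968e-04  1.43689786e+00] 0.03682668818545574
nipple [0.66862479 0.02612278 0.22585969] (np.float64(275.64343163538877), np.float64(343.7898123324397), 1865) ring [0.66913316 0.02330892 0.01      ] (np.int64(276), np.int64(191)) (np.float64(276.8369239976062), np.float64(193.87791741472174))
tcp target [0.66924641 0.02083165] [-5.300e-03  1.900e-03  2.967e-01 -2.000e-04  3.000e-04 -1.800e-03]
```

View pics/w3.png

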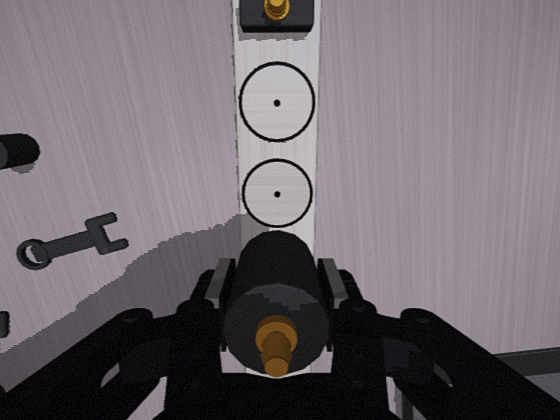

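The view shows the held 38 upright with its nipple at (276,344) and the ring dot at (277,194). It's about 2 mm off, so I'll correct and lower.

Request:
play_rows(deltas=[[-0.003, 0.002, 0.04, 0, 0, 0, 1], [-0.003, 0.002, 0.11, 0, 0, 0, 1], [-0.003, 0.002, 0.18, 0, 0, 0, 1], [-0.003, 0.002, 0.24, 0, 0, 0, 1], [-0.003, 0.002, 0.275, 0, 0, 0, 1], [-0.003, 0.002, 0.29, 0, 0, 0, 1], [-0.003, 0.002, 0.297, 0, 0, 0, 1], [-0.003, 0.002, 0.297, 0, 0, 0, 1], [-0.003, 0.002, 0.297, 0, 0, 0, 1]])

```text
clock: 11.6
position: [0.6709, 0.023, 0.0246]
tool_rot: [3.14, -0.0, 1.438]
force: [-0.0, 0.2, -1.1]
grip_width: 0.0373
finger_force: 40.4
```

Request:
play_rows(deltas=[[0, 0, 0, 0, 0, 0, 0.5], [0, 0, 0, 0, 0, 0, 0.2], [0, 0, 0, 0, 0, 0, 0], [0, 0, 0, 0, 0, 0, 0], [0, 0, -0.03, 0, 0, 0, 0], [0, 0, -0.1, 0, 0, 0, 0], [0, 0, -0.19, 0, 0, 0, 0], [0, 0, -0.28, 0, 0, 0, 0], [0, 0, -0.32, 0, 0, 0, 0], [0, 0, -0.32, 0, 0, 0, 0]])

```text
clock: 12.6
position: [0.6717, 0.0232, 0.1881]
tool_rot: [3.136, -0.001, 1.438]
force: [0.1, -1.0, 0.2]
grip_width: 0.0855
finger_force: 0.0
```

```bash
python3 - <<'E'
from h import *
s=observe(); print(s["clock"],s["position"],s["tool_rot"])
print(go(*C["28"],.16))
E
```

```text
12.6 [0.67174416 0.02318692 0.188148  ] [ 3.13574841e+00 -1.16859812e-03  1.43762275e+00]
[ 0.0871 -0.4675  0.0537  0.0028 -0.0006 -0.0015]
```

Request:
play_rows(deltas=[[0.005, -0.03, 0, 0, 0, 0, 0], [0.02, -0.1, 0.01, 0, 0, 0, 0], [0.035, -0.18, 0.02, 0, 0, 0, 0], [0.05, -0.26, 0.03, 0, 0, 0, 0], [0.065, -0.34, 0.04, 0, 0, 0, 0], [0.077, -0.41, 0.05, 0, 0, 0, 0], [0.085, -0.45, 0.053, 0, 0, 0, 0], [0.087, -0.467, 0.053, 0, 0, 0, 0], [0.087, -0.467, 0.053, 0, 0, 0, 0], [0.087, -0.467, 0.053, 0, 0, 0, 0]])

```text
clock: 13.6
position: [0.4456, 0.0968, 0.1571]
tool_rot: [3.141, -0.0, 1.437]
force: [0.1, 0.7, -0.9]
grip_width: 0.0851
finger_force: 0.0
```

```bash
python3 - <<'E'
from h import *
s=observe(); c=get_calibration("wrist"); im=grab_frame("wrist")
print(s["clock"],s["position"],s["tool_rot"])
p=pix(c,[*C["28"],.05]); b=blob(brass(im),*p,25); print(p,b,plane(c,*b[:2],.05))
print(go(*C["28"],.007))
E
```

```text
13.6 [0.44556773 0.09682934 0.15705335] [ 3.14083525e+00 -2.15770206e-04  1.43733085e+00]
[276.72014122 209.12305692] (np.float64(276.05494505494505), np.float64(210.44688644688645), 273) [0.44534744 0.09641339 0.05      ]
[ 1.200e-03  4.000e-04  2.999e-01  3.000e-04 -1.000e-04 -1.800e-03]
```

Request:
play_rows(deltas=[[0, 0, 0.06, 0, 0, 0, 0], [0, 0, 0.13, 0, 0, 0, 0], [0, 0, 0.2, 0, 0, 0, 0], [0, 0, 0.26, 0, 0, 0, 0], [0, 0, 0.285, 0, 0, 0, 0], [0, 0, 0.298, 0, 0, 0, 0], [0, 0, 0.298, 0, 0, 0, 0.4], [0, 0, 0.298, 0, 0, 0, 0.6], [0, 0, 0.298, 0, 0, 0, 0.8], [0, 0, 0.298, 0, 0, 0, 1]], newtons=30)

```text
clock: 14.65
position: [0.4451, 0.097, 0.0085]
tool_rot: [3.14, -0.0, 1.437]
force: [1.8, 0.3, 0.1]
grip_width: 0.0281
finger_force: 0.6
```

Request:
play_rows(deltas=[[0, 0, 0, 0, 0, 0, 1], [0, 0, 0, 0, 0, 0, 1], [0, 0, 0, 0, 0, 0, 1]])

```text
clock: 14.95
position: [0.4451, 0.0971, 0.0085]
tool_rot: [3.14, -0.0, 1.438]
force: [-0.7, -0.2, 8.6]
grip_width: 0.0279
finger_force: 28.9
```

Request:
play_rows(deltas=[[0, 0, -0.02, 0, 0, 0, 1], [0, 0, -0.06, 0, 0, 0, 1], [0, 0, -0.12, 0, 0, 0, 1], [0, 0, -0.18, 0, 0, 0, 1], [0, 0, -0.25, 0, 0, 0, 1], [0, 0, -0.3, 0, 0, 0, 1], [0, 0, -0.32, 0, 0, 0, 1], [0, 0, -0.32, 0, 0, 0, 1], [0, 0, -0.32, 0, 0, 0, 1]])

```text
clock: 15.85
position: [0.4442, 0.0968, 0.1672]
tool_rot: [-3.141, 0.0, 1.438]
force: [-0.3, -0.7, -0.8]
grip_width: 0.0271
finger_force: 29.7
```

```bash
python3 - <<'E'
from h import *
s=observe(); print(s["clock"],s["position"],s["tool_rot"],s["grip_width"])
print(go(G["28"][0],G["28"][1]-.002,.165))
E
```

```text
15.85 [0.44422226 0.09681424 0.16724162] [-3.14108569e+00  3.55058436e-04  1.43767489e+00] 0.027096859342255992
[ 7.590e-02  4.662e-01  4.200e-03 -2.000e-04  2.000e-04 -1.500e-03]
```

Request:
play_rows(deltas=[[0.005, 0.03, 0, 0, 0, 0, 1], [0.015, 0.09, 0, 0, 0, 0, 1], [0.03, 0.165, 0, 0, 0, 0, 1], [0.04, 0.24, 0, 0, 0, 0, 1], [0.05, 0.315, 0, 0, 0, 0, 1], [0.062, 0.385, 0, 0, 0, 0, 1], [0.07, 0.435, 0, 0, 0, 0, 1], [0.075, 0.46, 0, 0, 0, 0, 1], [0.076, 0.466, 0, 0, 0, 0, 1], [0.076, 0.466, 0, 0, 0, 0, 1]])

```text
clock: 16.85
position: [0.6798, 0.104, 0.1662]
tool_rot: [-3.139, 0.001, 1.438]
force: [-0.8, 0.6, -1.3]
grip_width: 0.0272
finger_force: 29.7
```

Request:
play_rows(deltas=[[0, 0, 0, 0, 0, 0, 1], [0, 0, 0, 0, 0, 0, 1]])

```text
clock: 17.05
position: [0.6799, 0.1038, 0.1678]
tool_rot: [-3.141, 0.0, 1.438]
force: [-0.2, -0.4, 0.3]
grip_width: 0.027
finger_force: 29.7
```

```bash
python3 -c "
from h import *
held('28',.0085,.040)"
```

```text
17.05 [0.67994747 0.10381416 0.16779856] [-3.14137060e+00  2.94878702e-04  1.43803934e+00] 0.02698931159690052
nipple [0.67963061 0.1051837  0.21129856] (np.float64(275.60843373493975), np.float64(326.2081659973226), 1494) ring [0.6794876  0.10256954 0.01      ] (np.int64(276), np.int64(192)) (np.float64(276.029552238806), np.float64(196.00537313432835))
tcp target [0.67980445 0.1012    ] [-5.100e-03  5.000e-04  2.976e-01 -1.000e-04  1.000e-04 -1.300e-03]
```

Request:
play_rows(deltas=[[-0.003, 0, 0.04, 0, 0, 0, 1], [-0.003, 0, 0.11, 0, 0, 0, 1], [-0.003, 0, 0.18, 0, 0, 0, 1], [-0.003, 0, 0.24, 0, 0, 0, 1], [-0.003, 0, 0.275, 0, 0, 0, 1], [-0.003, 0, 0.29, 0, 0, 0, 1], [-0.003, 0, 0.299, 0, 0, 0, 1], [-0.003, 0, 0.299, 0, 0, 0, 1], [-0.003, 0, 0.299, 0, 0, 0, 1]])

```text
clock: 18.0
position: [0.6811, 0.1025, 0.0196]
tool_rot: [3.14, -0.001, 1.438]
force: [0.1, -0.3, -0.1]
grip_width: 0.0272
finger_force: 29.7
```

Request:
play_rows(deltas=[[0, 0, 0, 0, 0, 0, 0.5], [0, 0, 0, 0, 0, 0, 0.2], [0, 0, 0, 0, 0, 0, 0], [0, 0, 0, 0, 0, 0, 0], [0, 0, -0.03, 0, 0, 0, 0], [0, 0, -0.1, 0, 0, 0, 0], [0, 0, -0.19, 0, 0, 0, 0], [0, 0, -0.28, 0, 0, 0, 0], [0, 0, -0.36, 0, 0, 0, 0], [0, 0, -0.38, 0, 0, 0, 0]])

```text
clock: 19.0
position: [0.6819, 0.1029, 0.2145]
tool_rot: [3.135, -0.002, 1.438]
force: [-0.5, -0.2, -0.4]
grip_width: 0.0855
finger_force: 0.0
```

```bash
python3 - <<'E'
from h import *
s=observe(); print(s["clock"],s["position"],s["tool_rot"])
print(go(*C["58"],.2))
E
```

```text
19.0 [0.68194666 0.10289072 0.21454794] [ 3.13499380e+00 -2.34447870e-03  1.43769083e+00]
[ 0.3717 -0.5002  0.0267  0.0032 -0.0011 -0.0015]
```

Request:
play_rows(deltas=[[0.02, -0.03, 0, 0, 0, 0, 0], [0.06, -0.085, 0, 0, 0, 0, 0], [0.115, -0.155, 0.005, 0, 0, 0, 0], [0.17, -0.23, 0.01, 0, 0, 0, 0], [0.225, -0.305, 0.015, 0, 0, 0, 0], [0.28, -0.375, 0.02, 0, 0, 0, 0], [0.33, -0.44, 0.023, 0, 0, 0, 0], [0.36, -0.48, 0.025, 0, 0, 0, 0], [0.372, -0.5, 0.025, 0, 0, 0, 0], [0.372, -0.5, 0.025, 0, 0, 0, 0]])

```text
clock: 20.0
position: [0.4565, 0.3206, 0.1963]
tool_rot: [3.141, -0.0, 1.44]
force: [-0.3, -0.5, 0.8]
grip_width: 0.0855
finger_force: 0.0
```

Request:
play_rows(deltas=[[0, 0, 0, 0, 0, 0, 0], [0, 0, 0, 0, 0, 0, 0]])

```text
clock: 20.2
position: [0.4584, 0.3186, 0.1958]
tool_rot: [3.141, 0.0, 1.436]
force: [-1.3, -0.6, -0.7]
grip_width: 0.0855
finger_force: 0.0
```

```bash
python3 - <<'E'
from h import *
s=observe(); c=get_calibration("wrist"); im=grab_frame("wrist"); cv2.imwrite("pics/w5.png",im[:,:,::-1])
print(s["clock"],s["position"],s["tool_rot"])
p=pix(c,[*C["58"],.095]); b=blob(brass(im),*p,30); print(p,b,plane(c,*b[:2],.095))
print(go(*C["58"],.039))
E
```

```text
20.2 [0.45839174 0.31862099 0.19581161] [3.14120936e+00 3.56050960e-04 1.43577562e+00]
[276.58320911 209.8771444 ] (np.float64(275.73793103448276), np.float64(210.45172413793102), 290) [0.45810666 0.31993952 0.095     ]
[ 3.300e-03  6.000e-04  3.135e-01  1.000e-04  1.000e-04 -2.400e-03]
```

View pics/w5.png

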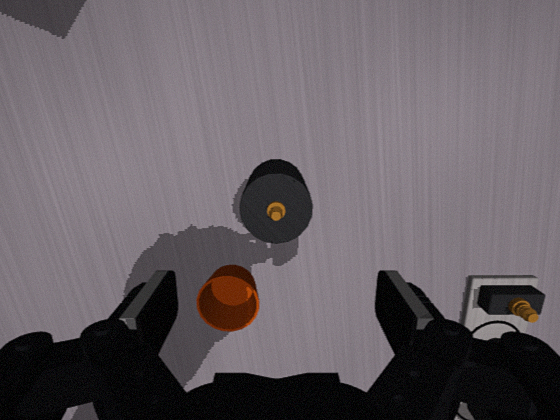

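The wrist view shows the 58 nipple at (276,210), matching the prediction. The orange bowl is clear of both fingers.

Request:
play_rows(deltas=[[0.003, 0, 0.05, 0, 0, 0, 0], [0.003, 0, 0.12, 0, 0, 0, 0], [0.003, 0, 0.19, 0, 0, 0, 0], [0.003, 0, 0.25, 0, 0, 0, 0], [0.003, 0, 0.29, 0, 0, 0, 0], [0.003, 0, 0.31, 0, 0, 0, 0], [0.003, 0, 0.315, 0, 0, 0, 0], [0.003, 0, 0.315, 0, 0, 0, 0.3], [0.003, 0, 0.315, 0, 0, 0, 0.5], [0.003, 0, 0.315, 0, 0, 0, 1]], newtons=50)

```text
clock: 21.25
position: [0.458, 0.3216, 0.0396]
tool_rot: [3.14, -0.001, 1.438]
force: [-0.4, -0.7, 5.3]
grip_width: 0.0571
finger_force: 52.0
```

Request:
play_rows(deltas=[[0, 0, 0, 0, 0, 0, 1], [0, 0, 0, 0, 0, 0, 1], [0, 0, 0, 0, 0, 0, 1]])

```text
clock: 21.55
position: [0.458, 0.3216, 0.0396]
tool_rot: [3.14, -0.001, 1.438]
force: [-0.1, -0.7, 6.3]
grip_width: 0.0573
finger_force: 52.0
```

Request:
play_rows(deltas=[[0, 0, -0.02, 0, 0, 0, 1], [0, 0, -0.06, 0, 0, 0, 1], [0, 0, -0.12, 0, 0, 0, 1], [0, 0, -0.18, 0, 0, 0, 1], [0, 0, -0.25, 0, 0, 0, 1], [0, 0, -0.3, 0, 0, 0, 1], [0, 0, -0.32, 0, 0, 0, 1], [0, 0, -0.32, 0, 0, 0, 1], [0, 0, -0.32, 0, 0, 0, 1]])

```text
clock: 22.45
position: [0.4571, 0.3209, 0.1975]
tool_rot: [-3.141, 0.001, 1.438]
force: [-0.4, 0.7, -3.7]
grip_width: 0.0569
finger_force: 54.1
```

```bash
python3 - <<'E'
from h import *
s=observe(); print(s["clock"],s["position"],s["tool_rot"],s["grip_width"])
print(go(G["58"][0],G["58"][1]-.003,.2))
E
```

```text
22.45 [0.45710724 0.32087109 0.19747312] [-3.14091402e+00  8.73952174e-04  1.43766404e+00] 0.05692212997389869
[-8.529e-01  5.016e-01 -4.600e-03 -3.000e-04  4.000e-04 -1.500e-03]
```

Request:
play_rows(deltas=[[-0.03, 0.018, 0, 0, 0, 0, 1], [-0.08, 0.047, 0, 0, 0, 0, 1], [-0.14, 0.082, 0, 0, 0, 0, 1], [-0.2, 0.118, 0, 0, 0, 0, 1], [-0.26, 0.153, 0, 0, 0, 0, 1], [-0.32, 0.188, 0, 0, 0, 0, 1], [-0.38, 0.223, 0, 0, 0, 0, 1], [-0.43, 0.253, 0, 0, 0, 0, 1], [-0.46, 0.27, 0, 0, 0, 0, 1], [-0.47, 0.276, 0, 0, 0, 0, 1]])

```text
clock: 23.45
position: [0.5629, 0.0679, 0.1967]
tool_rot: [-3.139, 0.001, 1.435]
force: [-0.2, 0.4, -3.0]
grip_width: 0.0571
finger_force: 54.1
```

Request:
play_rows(deltas=[[-0.03, 0.018, 0, 0, 0, 0, 1], [-0.08, 0.047, 0, 0, 0, 0, 1], [-0.14, 0.082, 0, 0, 0, 0, 1], [-0.2, 0.118, 0, 0, 0, 0, 1], [-0.26, 0.153, 0, 0, 0, 0, 1], [-0.32, 0.188, 0, 0, 0, 0, 1], [-0.36, 0.212, 0, 0, 0, 0, 1], [-0.38, 0.225, 0, 0, 0, 0, 1], [-0.383, 0.226, 0, 0, 0, 0, 1], [-0.383, 0.226, 0, 0, 0, 0, 1]])

```text
clock: 24.45
position: [0.6493, -0.133, 0.1978]
tool_rot: [-3.141, -0.001, 1.439]
force: [0.6, 0.1, -1.9]
grip_width: 0.0571
finger_force: 54.2
```

Request:
play_rows(deltas=[[0, 0, 0, 0, 0, 0, 1], [0, 0, 0, 0, 0, 0, 1]])

```text
clock: 24.65
position: [0.6495, -0.1333, 0.1985]
tool_rot: [3.142, -0.0, 1.439]
force: [-0.3, -0.3, -2.5]
grip_width: 0.0571
finger_force: 54.2
```

```bash
python3 -c "
from h import *
im=held('58',.0396,.085); cv2.imwrite('pics/w6.png',im[:,:,::-1])"
```

```text
24.65 [ 0.64954331 -0.13334423  0.19846876] [ 3.14155544e+00 -2.88563722e-04  1.43930182e+00] 0.0570653636382376
nipple [ 0.64936226 -0.13115564  0.25586876] (np.float64(275.69785360484315), np.float64(351.3511282333517), 1817) ring [ 0.64835563 -0.13542651  0.01      ] (np.int64(275), np.int64(186)) (np.float64(275.3540856031128), np.float64(189.8171206225681))
tcp target [ 0.64853669 -0.1376151 ] [-8.800e-03 -9.000e-04  2.967e-01  0.000e+00 -1.000e-04 -7.000e-04]
```

View pics/w6.png

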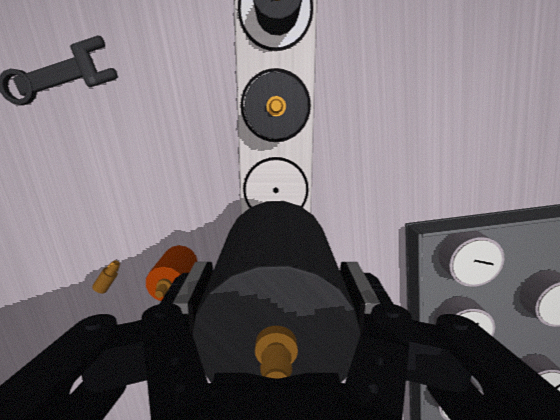

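The view shows the 58 upright over the fourth ring, whose dot is at (275,190). The placed 48 sits centred in its ring at (276,105). The tray and the orange look-alike are clear of the finger sweep, so I'll lower it.

Request:
play_rows(deltas=[[-0.003, -0.003, 0.04, 0, 0, 0, 1], [-0.003, -0.003, 0.11, 0, 0, 0, 1], [-0.003, -0.003, 0.18, 0, 0, 0, 1], [-0.003, -0.003, 0.24, 0, 0, 0, 1], [-0.003, -0.003, 0.275, 0, 0, 0, 1], [-0.003, -0.003, 0.29, 0, 0, 0, 1], [-0.003, -0.003, 0.297, 0, 0, 0, 1], [-0.003, -0.003, 0.297, 0, 0, 0, 1], [-0.003, -0.003, 0.297, 0, 0, 0, 1]])

```text
clock: 25.6
position: [0.6487, -0.1361, 0.051]
tool_rot: [3.14, 0.0, 1.438]
force: [0.0, 0.5, -2.7]
grip_width: 0.057
finger_force: 54.1
```

Request:
play_rows(deltas=[[0, 0, 0, 0, 0, 0, 0.3], [0, 0, 0, 0, 0, 0, 0.1], [0, 0, 0, 0, 0, 0, 0], [0, 0, 0, 0, 0, 0, 0], [0, 0, -0.03, 0, 0, 0, 0], [0, 0, -0.1, 0, 0, 0, 0], [0, 0, -0.19, 0, 0, 0, 0], [0, 0, -0.28, 0, 0, 0, 0], [0, 0, -0.34, 0, 0, 0, 0], [0, 0, -0.34, 0, 0, 0, 0]])

```text
clock: 26.6
position: [0.6498, -0.1361, 0.2257]
tool_rot: [3.134, 0.0, 1.438]
force: [0.4, 0.2, -0.4]
grip_width: 0.0852
finger_force: 0.0
```

Request:
play_rows(deltas=[[-0.02, -0.04, 0, 0, 0, 0, 0], [-0.04, -0.1, -0.02, 0, 0, 0, 0], [-0.06, -0.18, -0.04, 0, 0, 0, 0], [-0.08, -0.26, -0.06, 0, 0, 0, 0], [-0.1, -0.34, -0.08, 0, 0, 0, 0], [-0.12, -0.38, -0.1, 0, 0, 0, 0], [-0.12, -0.4, -0.1, 0, 0, 0, 0], [-0.12, -0.4, -0.1, 0, 0, 0, 0], [-0.12, -0.4, -0.1, 0, 0, 0, 0]])

```text
clock: 27.5
position: [0.4425, -0.1685, 0.2697]
tool_rot: [3.141, -0.0, 1.438]
force: [0.3, -0.1, 0.2]
grip_width: 0.0854
finger_force: 0.0
```

```bash
python3 - <<'E'
from h import *
T,S=grab_frame("top"),grab_frame("scene"); ct,cs=get_calibration("top"),get_calibration("scene")
s=observe(); print(s["clock"],s["position"],s["force"])
bt,bs=brass(T),brass(S)
for k,h in zip(("28","38","48","58"),(.04,.055,.07,.085)):
    p=[*G[k],h+.016]; a=blob(bt,*pix(ct,p),7);b=blob(bs,*pix(cs,p),10)
    if a and b: X,e=tri(ct,a[:2],cs,b[:2]); print(k,X.round(4),e.round(4),(X[:2]-G[k]).round(4),"nominal z",h+.016)
    else: print(k,a,b)
v=np.hstack([cv2.resize(T[140:300,180:440],None,fx=1.5,fy=1.5),cv2.resize(S[100:340,160:400],(400,240)) ])
v=np.vstack([cv2.resize(T[140:270,160:440],(800,371)),cv2.resize(S[120:330,160:400],None,fx=1,fy=1)[:, :].repeat(1,0) if 0 else np.pad(S[120:340,150:420],((0,0),(0,530),(0,0)))])
cv2.imwrite("pics/end.png",v[:,:,::-1]); print(v.shape)
E
```

```text
27.6 [ 0.44260516 -0.16835976  0.26934051] [-0.43411028  0.26169646  0.5819615 ]
28 [0.6808 0.1024 0.0547] 0.0008 [ 0.0005 -0.0031] nominal z 0.056
38 [0.6707 0.0239 0.0705] 0.0005 [ 0.0011 -0.0019] nominal z 0.07100000000000001
48 [ 0.6594 -0.0549  0.0856] 0.0002 [ 0.0003 -0.002 ] nominal z 0.08600000000000001
58 [ 0.6484 -0.136   0.1015] 0.0004 [-0.0007 -0.0039] nominal z 0.101
(591, 800, 3)
```

View pics/end.png

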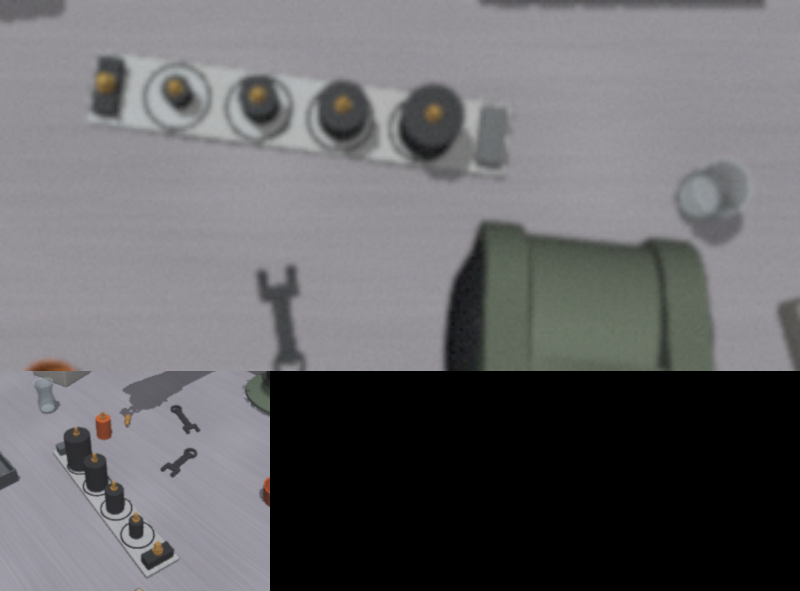

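The final view shows the four chambers upright on their rings, 28 to 58 from the inlet. All are within 4 mm of centre by triangulation, and the glass is standing where it was.

```bash
python3 -c "
from workcell import *
print(job_done())"
```

```text
the job is handed in; nothing more can be done
None
```

The job is handed in at about 28 s: the four chambers stand upright on the rings in size order from the inlet, each measured within about 4 mm of its ring centre, and the tea glass is untouched; no pass/fail result was returned.

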